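Open the child-safe tablet box with its bolt and hidden second catch

ROBOT

A 7-joint arm with a two-finger parallel gripper is mounted at the origin on the work surface; the furniture and walls round the work are solid. World frame = base frame: x ahead of the robot, y to its left, z up, the work surface at z = 0. Lengths are in m, angles in rad, forces in N, time in s.
With the tool pointing down it reaches from about 0.425 to 0.8 m from the base axis. Payload 8.3 kg.
Tool frame: the origin (TCP) lies at the very end of the fingers, on their centre line; the grasp point (between the pads) lies 19 mm behind it; z points along the fingers, y is the line along which they close (so a half turn about z gives the same grasp; the last joint's range is limited). The gripper opens to 85 mm and grips with 20 to 120 N. Pads are 22 mm wide; open, the fingers measure 114 mm over their backs; the gripper's body (76 mm by 85 mm) begins 54 mm behind the grasp point. The pads swing forward as they close: fully open they stand 13 mm farther back than shut.
Start: joints at [1.243, 0.383, 0.016, 1.37, -0.006, 1.388, -0.046], TCP at [0.164, -0.603, 0.231] pointing down, gripper open.
Joint ranges: [-2.95, 2.95], [-0.25, 2.06], [-1.52, 1.56], [0.18, 2.33], [-1.44, 4.58], [0.02, 2.06], [-3.01, 3.01]. Speed limits (rad/s): [2.39, 2.39, 3.01, 3.01, 3.14, 3.14, 3.14].

INTERFACE

Orientations are given as a rotation vector (axis times angle).
In Python, from rig import telemetry, eyes, arm gives the robot as it stands.
- The arm moves only by the shell command python3 -m handwheel 'ROWS' [FORCE]. ROWS is JSON, a list of rows, each an object of numbers: "tx", "ty", "tz": the shift along the tool's x, y, z in cm; "twist": the turn about the tool's z in degrees; "grip": the finger opening in cm, from 0 to 8.54. A call has 1 to 8 rows; each row shifts and turns the commanded pose from where the row before left it, along the tool's axes as they then stand; what a row does not reach is not made up. A row lasts 1/12 s, in which the tool goes at most 41.7 mm and 7.16 degrees, less where a joint would pass 70% of its speed; a pose out of reach is approached as far as the arm can. A call is refused whole if a number of a shift passes 4.17 or a number of a turn 7.16, either way. A call with a gripper value outside its range is refused whole. The fingers move at their own pace and stop on an object; FORCE is the grip in N (left out, the last holds). Time passes only in rows, so rows that do not move let the fingers close. It gives the time, the measured TCP pose, the force, the opening and the grip force at its end, in the units of the state.
- telemetry.get_state(): the state, without advancing time (a new reading comes with each control period).
- eyes.snapshot(name): name is "scene" or "side" or "wrist"; returns a dict with "img" (400x640x3 uint8, red, green, blue), "K" (3x3 intrinsics, pixels), "pose" (4x4, takes a point from camera to world coordinates); the wrist camera has in their place "hand_eye" (4x4, takes a point from camera to tool coordinates, whose origin is the TCP and whose axes are the flange's). Camera axes: x right, y down, z forward; pixel columns grow to the right and rows downward; lengths in m; the calibration is good to about 2 mm. The wrist camera is an equidistant fisheye: a pixel r from the principal point sees the ray r / f radians off the axis. A picture is of the moment at which its call begins: read the wrist's pose just before it. There is no depth.
- arm.close_job(): hands the job in; it is judged then, once.
The state is a dict: "time_s": time; "q": joint angles; "qd": joint speeds; "tau": joint torques, N m; "tcp_pos": TCP position; "tool_rot": TCP orientation; "ft_force": force on the tool from outside, world axes, zero at the start; "torque": the same for the moment, N m; "width": finger opening in m; "grip_force": force on a finger pad.
Only numpy, scipy, OpenCV 4.12 (cv2) and the standard library are available. Lean on these libraries where they do the work, as an engineer would, in place of code of your own. Each camera call takes 0.05 s, during which the arm holds its last target. There are 200 camera calls.

TASK

Open the child-safe dishwasher-tablet box: slide its bolt right back, lift the lid by its handle until the hidden safety catch stops it, then feel for the catch's tab under the raised front edge and push it gently over to its stop. Then raise the lid wide open, well past half way, and leave it standing open, without forcing the catch or shifting the jar, mug and tin beside the box.

Things in the scene. Friction and masses are not known exactly. Their poses are not given: they have to be found in the camera images.
- caddy: white storage box fixed to the table, 140 (x) x 220 (y) x 110 mm, with a blue-grey lid hinged at the back. Origin: on the table, under the middle of its width; x to the back, y to the left seen from the front, z up. Front face at x = -85 mm, back at +55. Steel keeper of the bolt outside its right wall: x -72 to -48, y -140 to -114, top at z = 135
- lid_hinge (a point): middle of the lid's hinge axis, which runs along the box's y at x = +55, z = 110.5 mm in the box. The lid is a plate 143 x 224 x 7 mm in front of it, with a 4 mm thick skirt along its front edge that hangs 22 mm below the plate and closes the front
- front_unit: deck inside the front of the box behind the skirt, with the safety catch on it; origin and axes as the box. Deck top at z = 86 mm, x -85 to -40, y -105 to +105; its front is open once the lid is up. Pressing deck or catch with over 22 N breaks it. The catch's place along y differs from box to box and is not measured: see deck_mid
- deck_mid (a point): fixed point on the deck top at x = -77, y = 10 mm. The catch's orange tab ends in an upright pin 12 mm across, its top 22 mm above the deck, that stands in line with this point, up to 29 mm to either side in y. Nothing else comes in front of x = -65 at any time. Pushed to +y (left) with 3 to 6 N it frees the lid after 15 mm, then meets its stop after 22; it stays where left
- lid_strap: steel strap with a cross bar under the lid; at 0.39 rad of lid the bar meets the catch's nose and stops the lid. Origin on the hinge axis, x along the lid to the back, z square to the lid. Wrenched against the catch with over 45 N it breaks
- lid (a joint): lid's angle, rad: 0 shut, 0.39 held by the safety catch, up to 1.6 once the catch is pushed over. A stiff hinge: the lid stays where it is left; lifting it at the handle takes 5 to 9 N
- lid_handle (a point): middle of the steel bar handle on the lid's top: a round bar 12 mm thick along the box's y, 80 mm long, its middle 40 mm above the lid's top, 98 mm before the hinge and 25 mm left of the box's middle; it moves with the lid
- lid_lip (a point): middle of the lower edge of the lid's front skirt: 141 mm before the hinge and 22 mm below the plate's underside; it moves with the lid
- bolt (a joint): bolt's travel, m: 0 to 0.006 shot at the start, 0.026 fully back at its stop; grows as the knob moves to the box's +y (left). It is out of the keeper beyond 0.014. Slides with about 3 N
- bolt_knob (a point): top of the bolt's red upright knob, 16 mm (x) x 12 mm (y), 38 mm tall; its top is 43 mm above the lid's top
- jar: loose spice jar with a red cap, 45 mm wide, 106 mm tall, to the left of the box; origin under its middle
- mug: loose white patterned mug, 82 x 112 x 94 mm, to the right of the box; origin under its middle
- tin: loose food tin, 58 mm wide, 72 mm tall, to the left of the box; origin under its middle

How it is judged:
By the outcome, as a careful person would: the job done as asked, in the order asked, and still so for the second after the job is handed in, with the robot touching nothing.
It also fails if it takes over 64 s, if anything falls off the work surface, if the arm or the gripper's body presses on something with over 40 N, if the wrist force passes 120 N, or if a joint passes its speed limit or range.

## Working session

There is one attempt and no reset: what is moved stays moved. The work goes in short steps, Python scripts to look and compute and a shell command to move; the robot and the scene stay as the last step left them, time stands still between calls to the robot, and variables do not carry over. Pictures are saved under pics/ and viewed, at most 10 in all, crops included, and the job is handed in when it is done.

```bash
mkdir -p pics
python3 - <<'E'
from rig import telemetry, eyes
import cv2,numpy as np
s=telemetry.get_state();print({k:np.round(v,3).tolist() for k,v in s.items()})
for n in("scene","side"):
    d=eyes.snapshot(n);cv2.imwrite(f"pics/{n}0.png",d["img"][:,:,::-1]);print(n,d["K"].tolist(),np.round(d["pose"],4).tolist())
d=eyes.snapshot("wrist");print(d["K"].tolist(),np.round(d["hand_eye"],4).tolist())
E
```

```text
{'time_s': 0.0, 'q': [1.243, 0.384, 0.016, 1.371, -0.006, 1.388, -0.047], 'qd': [0.001, -0.0, 0.001, 0.003, 0.002, 0.001, -0.001], 'tau': [0.001, -62.759, 0.845, -37.182, 0.016, 0.014, 0.0], 'tcp_pos': [0.163, -0.603, 0.23], 'tool_rot': [-3.112, -0.415, 0.0], 'ft_force': [-0.29, 0.324, -0.374], 'torque': [-0.057, -0.024, -0.02], 'grip_force': 0.0, 'width': 0.086}
scene [[501.5383894082604, 0.0, 327.7936144031388], [0.0, 501.5383894082604, 207.16057592898798], [0.0, 0.0, 1.0]] [[-0.6199, -0.3676, 0.6933, -0.1722], [-0.7846, 0.2774, -0.5545, 0.6503], [0.0115, -0.8877, -0.4604, 0.655], [0.0, 0.0, 0.0, 1.0]]
side [[445.58467110185865, 0.0, 319.65153701545864], [0.0, 445.58467110185865, 199.8505537914774], [0.0, 0.0, 1.0]] [[-0.9993, -0.0114, 0.0363, 0.5708], [-0.0361, 0.5849, -0.8103, 0.8334], [-0.012, -0.811, -0.5849, 0.7209], [0.0, 0.0, 0.0, 1.0]]
[[309.70691628693146, 0.0, 325.02745899349793], [0.0, 309.70691628693146, 203.25659690339867], [0.0, 0.0, 1.0]] [[0.0006, -0.9503, -0.3113, 0.0801], [1.0, 0.0005, 0.0004, 0.0002], [-0.0002, -0.3113, 0.9503, -0.1422], [0.0, 0.0, 0.0, 1.0]]
```

View pics/scene0.png

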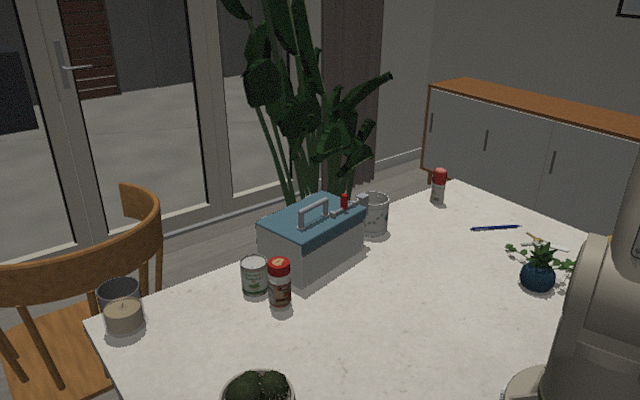

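View pics/side0.png

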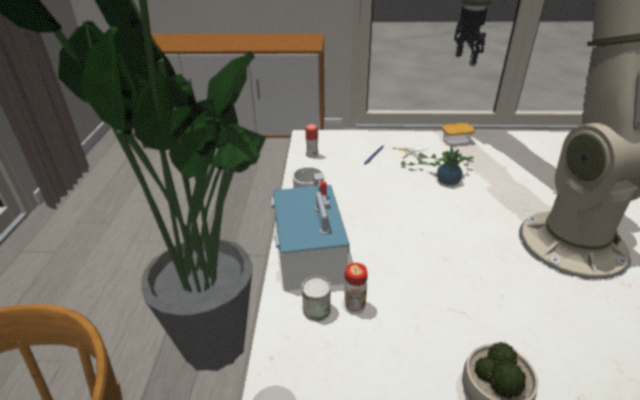

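The scene view shows the box with its lid around (312,225), the handle at (313,213), the red knob at (344,202), and the jar and tin at (280,283) and (254,275). In the side view the lid spans (275,190) to (347,250). I'll enlarge both to pick corners.

Run:
```python
import cv2,numpy as np
a=cv2.imread("pics/scene0.png")[180:320,230:400];b=cv2.imread("pics/side0.png")[160:330,260:390]
a=cv2.resize(a,None,fx=2.6,fy=2.6,interpolation=cv2.INTER_CUBIC)
b=cv2.resize(b,None,fx=2.6,fy=2.6,interpolation=cv2.INTER_CUBIC)
c=np.zeros((442,442+338,3),np.uint8);c[:a.shape[0],:442]=a;c[:b.shape[0],442:442+b.shape[1]]=b
cv2.imwrite("pics/crop1.png",c)
```

```text
(no output)
```

View pics/crop1.png

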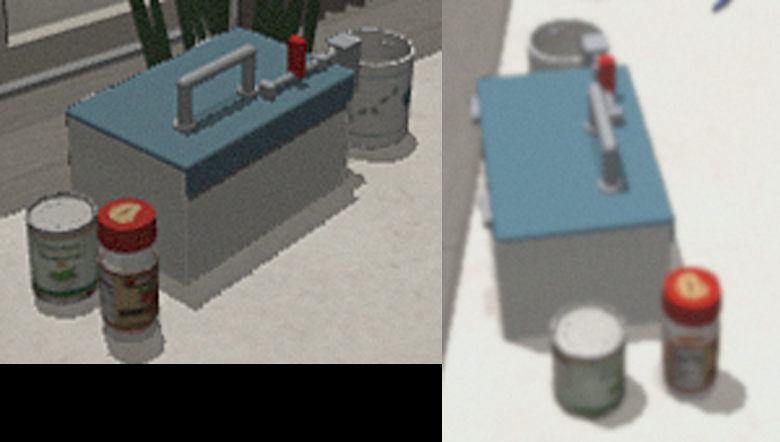

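```bash
cat > h.py <<'E'
import numpy as np,cv2
from rig import telemetry,eyes
from scipy.spatial.transform import Rotation as R
def proj(d,P):
    T=np.linalg.inv(d["pose"]);p=P@T[:3,:3].T+T[:3,3];q=p@np.array(d["K"]).T;return q[:,:2]/q[:,2:]
def box2w(b,P):
    P=np.atleast_2d(P);c,s=np.cos(b[2]),np.sin(b[2]);return np.c_[b[0]+c*P[:,0]-s*P[:,1],b[1]+s*P[:,0]+c*P[:,1],P[:,2]]
def ray(d,uv,z):
    p=np.array(d["pose"]);r=p[:3,:3]@np.linalg.inv(d["K"])@[*uv,1];return p[:3,3]+r*(z-p[2,3])/r[2]
def wproj(d,st,P):
    # fisheye wrist projection of world points
    Rt=R.from_rotvec(st["tool_rot"]).as_matrix();H=np.array(d["hand_eye"]);K=np.array(d["K"])
    p=((P-st["tcp_pos"])@Rt-H[:3,3])@H[:3,:3];r=np.hypot(p[:,0],p[:,1]);th=np.arctan2(r,p[:,2])
    return np.c_[K[0,2]+K[0,0]*th*p[:,0]/r,K[1,2]+K[1,1]*th*p[:,1]/r]
def wray(d,st,uv,z):
    Rt=R.from_rotvec(st["tool_rot"]).as_matrix();H=np.array(d["hand_eye"]);K=np.array(d["K"])
    a=(np.array(uv)-K[:2,2])/K[0,0];th=np.hypot(*a);v=np.r_[a/th*np.sin(th),np.cos(th)]
    o=Rt@H[:3,3]+st["tcp_pos"];v=Rt@H[:3,:3]@v;return o+v*(z-o[2])/v[2]
E
python3 - <<'E'
from h import *
from scipy.optimize import least_squares
S=eyes.snapshot("scene");D=eyes.snapshot("side")
zt=.118
lid=[(-.088,.112,zt),(.055,.112,zt),(.055,-.112,zt),(-.088,-.112,zt)]
A=np.array([(188,167),(67,114),(243,30),(354,71),(188,282),(182,82),(250,48)])/2.6+[230,180]
PA=np.array(lid+[(-.085,.11,0),(-.043,.065,zt+.045),(-.043,-.015,zt+.045)])
B=(np.array([(672,217),(499,237),(478,80),(629,68),(505,338)])-[442,0])/2.6+[260,160]
PB=np.array(lid+[(.055,.11,0)])
f=lambda b:np.r_[(proj(S,box2w(b,PA))-A).ravel(),(proj(D,box2w(b,PB))-B).ravel()]
r=least_squares(f,[.65,.1,0],loss="soft_l1");b=r.x;print(b.round(4),f(b).round(1).tolist())
kn=[ray(S,np.array([298,38])/2.6+[230,180],zt+.043),ray(D,np.array([606-442,60])/2.6+[260,160],zt+.043)];print("knob",kn,[ (np.array([[np.cos(b[2]),np.sin(b[2])],[-np.sin(b[2]),np.cos(b[2])]])@(k[:2]-b[:2])) for k in kn])
for n,c,z in(("jar",(127,212),.106),("tin",(62,212),.072)): print(n,ray(S,np.array(c)/2.6+[230,180],z))
for n,c,z in(("jar",(692,282),.106),("tin",(588,330),.072)): print(n,ray(D,(np.array(c)-[442,0])/2.6+[260,160],z))
np.save("b.npy",b)
print("handle",box2w(b,[-.043,.025,.158]),"hinge",box2w(b,[.055,0,.1105]))
E
```

```text
[0.6456 0.0549 0.1866] [-0.6, 0.5, -1.3, -2.1, -1.3, -2.1, 2.0, -0.1, -0.3, 2.4, 1.4, -1.3, 0.2, -0.7, 2.9, 0.0, -0.8, 0.1, -0.2, -2.0, 0.4, -2.9, 0.2, 1.4]
knob [array([ 0.59705618, -0.0129047 ,  0.161     ]), array([ 0.60011828, -0.00733779,  0.161     ])] [array([-0.06025672, -0.05764652]), array([-0.05621486, -0.05274444])]
jar [0.53056217 0.2094938  0.106     ]
tin [0.60557937 0.22351397 0.072     ]
jar [0.52986009 0.20777301 0.106     ]
tin [0.60739038 0.22605538 0.072     ]
handle [[0.59867827 0.07150862 0.158     ]] hinge [[0.69961522 0.06512654 0.1105    ]]
```

```bash
cat >> h.py <<'E'
def go(P,world=False,tx_dir=None,b=None):
    """P: box-frame target of TCP; prints the shift in tool axes (cm) and twist to bring tool x along box yaw + tx_dir (deg)"""
    b=np.load("b.npy") if b is None else b
    s=telemetry.get_state();M=R.from_rotvec(s["tool_rot"]).as_matrix();p=np.array(s["tcp_pos"])
    w=box2w(b,P)[0];d=M.T@(w-p)*100
    c,q=np.cos(b[2]),np.sin(b[2]);Z=np.array([[c,-q,0],[q,c,0],[0,0,1]])
    pb=Z.T@(p-[b[0],b[1],0]);yaw=np.degrees(np.arctan2(M[1,0],M[0,0])-b[2])
    print("t",round(s["time_s"],2),"box tcp mm",(pb*1e3).round(1),"F box",(Z.T@np.array(s["ft_force"])).round(1),"w",round(s["width"]*1e3,1),"tilt z(box)",(Z.T@M[:,2]).round(3))
    print("shift cm",d.round(2),"yaw tool x rel box",round(yaw,1),"q",np.round(s["q"],2))
    return d
E
python3 -c "
from h import *
go([-.058,-.092,.25])"
```

```text
t 0.25 box tcp mm [-595.7 -557.   230.8] F box [ 0.5 -0.8 -0.3] w 85.6 tilt z(box) [-0.     0.001 -1.   ]
shift cm [ 57.24 -42.16  -1.88] yaw tool x rel box 4.5 q [ 1.24  0.38  0.02  1.37 -0.01  1.39 -0.05]
```

```bash
python3 -m handwheel '[{"tx":3.1,"ty":-2.3,"tz":-0.3,"grip":0},{"tx":3.1,"ty":-2.3,"tz":-0.3},{"tx":3.1,"ty":-2.3,"tz":-0.3},{"tx":3.1,"ty":-2.3,"tz":-0.3},{"tx":3.1,"ty":-2.3,"tz":-0.3},{"tx":3.1,"ty":-2.3,"tz":-0.3},{"tx":3.1,"ty":-2.3},{"tx":3.1,"ty":-2.3}]' 40
python3 -m handwheel '[{"tx":3.1,"ty":-2.3},{"tx":3.1,"ty":-2.3},{"tx":3.1,"ty":-2.3},{"tx":3.1,"ty":-2.3},{"tx":3.1,"ty":-2.3},{"tx":3.1,"ty":-2.3},{"tx":2.0,"ty":-1.5},{"twist":4.5}]'
python3 -c "
from h import *
go([-.058,-.092,.25])"
```

```text
t 0.25 box tcp mm [-595.7 -557.   230.8] F box [ 0.5 -0.8 -0.3] w 85.6 tilt z(box) [-0.     0.001 -1.   ]
shift cm [ 57.24 -42.16  -1.88] yaw tool x rel box 4.5 q [ 1.24  0.38  0.02  1.37 -0.01  1.39 -0.05]$[0]: bad value
$[0]: bad value
```

```bash
python3 -m handwheel '[{"tx":3.1,"ty":-2.3,"tz":-0.3,"twist":0,"grip":0}]' 40; python3 -m handwheel '[{"tx":3.1,"ty":-2.3,"tz":-0.3,"twist":0}]' 40;  python3 -m handwheel '[{"tx":3.1,"ty":-2.3,"tz":-0.3,"twist":0,"grip":0.5}]'
```

```text
time_s: 0.33
tcp_pos: [0.1805, -0.5764, 0.2323]
tool_rot: [-3.115, -0.399, 0.007]
ft_force: [-1.4, -1.2, 0.3]
width: 0.0754
grip_force: 0.0
time_s: 0.42
tcp_pos: [0.2095, -0.5429, 0.2362]
tool_rot: [-3.114, -0.407, 0.002]
ft_force: [1.9, -0.3, 1.0]
width: 0.0637
grip_force: 0.0$[0]: bad value
```

```bash
python3 -m handwheel '[{"tx":3.1,"ty":-2.3,"tz":-0.3,"twist":0,"grip":0},{"tx":3.1,"ty":-2.3,"tz":-0.3,"twist":0,"grip":0},{"tx":3.1,"ty":-2.3,"tz":-0.3,"twist":0,"grip":0},{"tx":3.1,"ty":-2.3,"tz":-0.3,"twist":0,"grip":0},{"tx":3.1,"ty":-2.3,"tz":-0.3,"twist":0,"grip":0},{"tx":3.1,"ty":-2.3,"tz":0,"twist":0,"grip":0},{"tx":3.1,"ty":-2.3,"tz":0,"twist":0,"grip":0},{"tx":3.1,"ty":-2.3,"tz":0,"twist":0,"grip":0}]' 40
python3 -m handwheel '[{"tx":3.1,"ty":-2.3,"tz":0,"twist":0,"grip":0},{"tx":3.1,"ty":-2.3,"tz":0,"twist":0,"grip":0},{"tx":3.1,"ty":-2.3,"tz":0,"twist":0,"grip":0},{"tx":3.1,"ty":-2.3,"tz":0,"twist":0,"grip":0},{"tx":3.1,"ty":-2.3,"tz":0,"twist":0,"grip":0},{"tx":3.1,"ty":-2.3,"tz":0,"twist":0,"grip":0},{"tx":2,"ty":-1.5,"tz":0,"twist":0,"grip":0},{"tx":0,"ty":0,"tz":0,"twist":4.5,"grip":0}]'
python3 -c "
from h import *
go([-.058,-.092,.25])"
```

```text
time_s: 1.08
tcp_pos: [0.4034, -0.2984, 0.2526]
tool_rot: [3.114, 0.414, 0.001]
ft_force: [1.0, -1.0, 0.2]
width: 0.0002
grip_force: 0.0
time_s: 1.75
tcp_pos: [0.5637, -0.0913, 0.2519]
tool_rot: [-3.123, -0.308, -0.002]
ft_force: [-1.6, 0.7, 0.2]
width: -0.0
grip_force: 0.0
t 1.75 box tcp mm [-107.6 -128.5  251.9] F box [-1.4  1.   0.2] w -0.0 tilt z(box) [ 0.001  0.004 -1.   ]
shift cm [ 4.99 -3.6   0.21] yaw tool x rel box 0.6 q [ 0.44  0.29 -0.42  1.47  0.11  1.4  -1.36]
```

```bash
python3 -m handwheel '[{"tx":2.0,"ty":-2.0,"tz":0,"twist":0.6,"grip":0},{"tx":0,"ty":0,"tz":0,"twist":0,"grip":0},{"tx":0,"ty":0,"tz":0,"twist":0,"grip":0}]' >/dev/null
python3 - <<'E'
from h import *
s=telemetry.get_state();d=eyes.snapshot("wrist");im=np.ascontiguousarray(d["img"][:,:,::-1]);b=np.load("b.npy")
cv2.imwrite("pics/w1raw.png",im)
P=np.array([(-.088,.112,.118),(-.088,-.112,.118),(.055,-.112,.118),(.055,.112,.118),(-.06,-.055,.161),(-.043,-.015,.158),(-.043,.065,.158),(-.085,.01,0)])
for u in wproj(d,s,box2w(b,P)):
    print(u.round(0));cv2.drawMarker(im,tuple(int(x) for x in u),(0,255,0),0,10)
cv2.imwrite("pics/w1.png",im);go([-.058,-.092,.25])
E
```

```text
[119. 193.]
[324. 190.]
[322.  33.]
[107.  62.]
[250. 171.]
[203. 151.]
[125. 157.]
[232. 165.]
t 2.05 box tcp mm [ -91.2 -114.7  252.1] F box [-0.4 -0.9  0.2] w 0.0 tilt z(box) [-0.  0. -1.]
shift cm [ 3.3  -2.3   0.21] yaw tool x rel box -0.5 q [ 0.4   0.31 -0.42  1.44  0.13  1.41 -1.42]
```

View pics/w1.png

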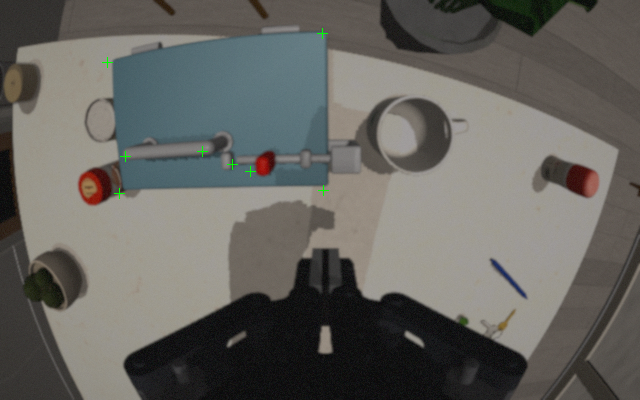

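The wrist view shows the lid corners at (119,190), (328,186), (327,37), (113,60), the knob top at (266,158) and the handle bar from (128,154) to (213,148). The fit is off by a few mm, so I'll refit with these points.

Run:
```python
from h import *
from scipy.optimize import least_squares
s=telemetry.get_state();d=eyes.snapshot("wrist");S=eyes.snapshot("scene");D=eyes.snapshot("side")
zt=.118
lid=[(-.088,.112,zt),(.055,.112,zt),(.055,-.112,zt),(-.088,-.112,zt)]
A=np.array([(188,167),(67,114),(243,30),(354,71)])/2.6+[230,180]
B=(np.array([(672,217),(499,237),(478,80),(629,68)])-[442,0])/2.6+[260,160]
W=np.array([(119,190),(113,60),(327,37),(328,186)]);P=np.array(lid)
f=lambda b:np.r_[(proj(S,box2w(b,P))-A).ravel(),(proj(D,box2w(b,P))-B).ravel(),2*(wproj(d,s,box2w(b,P))-W).ravel()]
b=least_squares(f,np.load("b.npy"),loss="soft_l1").x;print(b.round(4),f(b).round(1).tolist());np.save("b.npy",b)
k=wray(d,s,(266,158),zt+.043);c,q=np.cos(b[2]),np.sin(b[2]);print("knob box",np.array([[c,q],[-q,c]])@(k[:2]-b[:2]))
for uv in((128,154),(213,148)):
    k=wray(d,s,uv,zt+.046);print("handle",np.array([[c,q],[-q,c]])@(k[:2]-b[:2]))
go([-.06,-.1,.25],b=b)
```

```text
[0.6478 0.0499 0.1763] [0.0, -0.7, 0.0, -3.4, 0.3, -2.9, 3.1, -0.8, 1.2, -1.3, -2.3, -1.7, -0.5, -3.3, 0.0, -3.9, 3.0, 1.9, -6.0, -2.3, 0.0, -9.4, -2.7, 6.3]
knob box [-0.05101585 -0.0649669 ]
handle [-0.04209506  0.0599702 ]
handle [-0.04146896 -0.02311406]
t 2.2 box tcp mm [ -91.9 -111.8  252.3] F box [ 0.7 -1.  -0. ] w -0.0 tilt z(box) [-0. -0. -1.]
shift cm [ 3.19 -1.19  0.23] yaw tool x rel box -0.1 q [ 0.4   0.31 -0.42  1.44  0.13  1.41 -1.42]
```

```bash
python3 -m handwheel '[{"tx":1.7,"ty":-0.4,"tz":3.5,"twist":0,"grip":0},{"tx":1.7,"ty":-0.4,"tz":3.5,"twist":0,"grip":0},{"tx":0,"ty":0,"tz":2.5,"twist":0,"grip":0},{"tx":0,"ty":0,"tz":1.5,"twist":0,"grip":0},{"tx":0,"ty":0,"tz":0,"twist":0,"grip":0},{"tx":0,"ty":0,"tz":0,"twist":0,"grip":0}]' 
python3 -m handwheel '[{"tx":0,"ty":-0.5,"tz":0,"twist":0,"grip":0},{"tx":0,"ty":-0.5,"tz":0,"twist":0,"grip":0},{"tx":0,"ty":-0.3,"tz":0,"twist":0,"grip":0},{"tx":0,"ty":-0.3,"tz":0,"twist":0,"grip":0},{"tx":0,"ty":0,"tz":0,"twist":0,"grip":0}]' 
python3 -c "
from h import *
go([-.057,-.06,.142])"
```

```text
time_s: 2.7
tcp_pos: [0.6088, -0.0622, 0.1421]
tool_rot: [-3.13, -0.274, 0.002]
ft_force: [0.4, -0.2, -0.0]
width: -0.0001
grip_force: 0.0
time_s: 3.12
tcp_pos: [0.6068, -0.0443, 0.1432]
tool_rot: [-3.129, -0.278, -0.002]
ft_force: [0.3, 0.5, -0.5]
width: 0.0002
grip_force: 0.0
t 3.12 box tcp mm [-56.9 -85.5 143.2] F box [ 0.4  0.4 -0.5] w 0.2 tilt z(box) [ 0.001  0.    -1.   ]
shift cm [-0.01 -2.55  0.12] yaw tool x rel box 0.1 q [ 0.34  0.44 -0.42  1.53  0.19  1.22 -1.51]
```

```bash
for i in 1; do python3 -m handwheel '[{"tx":0,"ty":-0.3,"tz":0,"twist":0,"grip":0},{"tx":0,"ty":-0.3,"tz":0,"twist":0,"grip":0},{"tx":0,"ty":-0.3,"tz":0,"twist":0,"grip":0},{"tx":0,"ty":-0.3,"tz":0,"twist":0,"grip":0}]' | sed -n '2p;4p'; python3 -m handwheel '[{"tx":0,"ty":-0.3,"tz":0,"twist":0,"grip":0},{"tx":0,"ty":-0.3,"tz":0,"twist":0,"grip":0},{"tx":0,"ty":-0.3,"tz":0,"twist":0,"grip":0}]'| sed -n '2p;4p'; done
python3 -c "
from h import *
go([-.057,-.06,.142])"
```

```text
tcp_pos: [0.6046, -0.0343, 0.1424]
ft_force: [1.2, -3.7, 0.3]
tcp_pos: [0.6029, -0.0252, 0.1423]
ft_force: [0.0, -3.2, 0.7]
t 3.7 box tcp mm [-57.4 -66.  142.3] F box [-0.5 -3.1  0.7] w -0.2 tilt z(box) [-0. -0. -1.]
shift cm [ 0.04 -0.6   0.03] yaw tool x rel box -0.1 q [ 0.31  0.43 -0.43  1.54  0.19  1.21 -1.54]
```

```bash
python3 -m handwheel '[{"tx":0,"ty":-0.3,"tz":0,"twist":0,"grip":0},{"tx":0,"ty":-0.2,"tz":0,"twist":0,"grip":0}]'| sed -n '2p;4p'; python3 -m handwheel '[{"tx":0,"ty":-0.2,"tz":0,"twist":0,"grip":0},{"tx":0,"ty":-0.2,"tz":0,"twist":0,"grip":0}]'| sed -n '2p;4p'
python3 -m handwheel '[{"tx":0,"ty":-0.1,"tz":0,"twist":0,"grip":0},{"tx":0,"ty":-0.1,"tz":0,"twist":0,"grip":0}]'| sed -n '2p;4p'
python3 -c "
from h import *
go([-.057,-.06,.142])"
```

```text
tcp_pos: [0.6018, -0.0196, 0.1423]
ft_force: [-1.3, -3.1, 1.3]
tcp_pos: [0.6012, -0.0159, 0.1423]
ft_force: [-1.2, -4.9, 2.1]
tcp_pos: [0.6009, -0.0139, 0.1423]
ft_force: [-1.1, -4.0, 2.2]
t 4.2 box tcp mm [-57.4 -54.6 142.3] F box [-1.8 -3.8  2.2] w 0.3 tilt z(box) [-0.  0. -1.]
shift cm [0.04 0.54 0.03] yaw tool x rel box -0.0 q [ 0.3   0.42 -0.43  1.55  0.19  1.21 -1.56]
```

```bash
for i in 1 2 3; do python3 -m handwheel '[{"tx":0,"ty":-0.1,"tz":0,"twist":0,"grip":0},{"tx":0,"ty":-0.1,"tz":0,"twist":0,"grip":0}]'| sed -n '2p;4p'; done
python3 -c "
from h import *
go([-.057,-.06,.142])"
```

```text
tcp_pos: [0.6006, -0.0121, 0.1423]
ft_force: [-0.6, -3.5, 2.5]
tcp_pos: [0.6004, -0.0114, 0.1424]
ft_force: [0.6, -8.9, 1.5]
tcp_pos: [0.6003, -0.0112, 0.1424]
ft_force: [0.6, -11.7, 1.4]
t 4.7 box tcp mm [-57.5 -51.8 142.4] F box [ -1.5 -11.6   1.4] w -0.3 tilt z(box) [ 0.    -0.003 -1.   ]
shift cm [0.05 0.82 0.04] yaw tool x rel box -0.2 q [ 0.29  0.42 -0.43  1.55  0.19  1.21 -1.57]
```

```bash
python3 -m handwheel '[{"tx":0,"ty":0.8,"tz":0,"twist":0,"grip":0},{"tx":0,"ty":0.5,"tz":-3,"twist":0,"grip":0},{"tx":0,"ty":0,"tz":-4,"twist":7.1,"grip":5},{"tx":0,"ty":0,"tz":-1,"twist":7.1,"grip":5},{"tx":0,"ty":0,"tz":0,"twist":7.1,"grip":5},{"tx":0,"ty":0,"tz":0,"twist":7.1,"grip":5},{"tx":0,"ty":0,"tz":0,"twist":7.1,"grip":5},{"tx":0,"ty":0,"tz":0,"twist":7.1,"grip":5}]' 30
python3 -m handwheel '[{"tx":0,"ty":0,"tz":0,"twist":7.1,"grip":5},{"tx":0,"ty":0,"tz":0,"twist":7.1,"grip":5},{"tx":0,"ty":0,"tz":0,"twist":7.1,"grip":5},{"tx":0,"ty":0,"tz":0,"twist":7.1,"grip":5},{"tx":0,"ty":0,"tz":0,"twist":7.1,"grip":5},{"tx":0,"ty":0,"tz":0,"twist":7.1,"grip":5},{"tx":0,"ty":0,"tz":0,"twist":4.7,"grip":5},{"tx":0,"ty":0,"tz":0,"twist":0,"grip":5}]' >/dev/null
python3 - <<'E'
from h import *
go([-.043,.02,.139])
s=telemetry.get_state();d=eyes.snapshot("wrist");cv2.imwrite("pics/w2.png",d["img"][:,:,::-1])
print(wproj(d,s,box2w(np.load("b.npy"),[[-.043,.065,.158],[-.043,-.015,.158],[-.06,-.03,.161]])))
E
```

```text
time_s: 5.37
tcp_pos: [0.6025, -0.0196, 0.2224]
tool_rot: [-3.012, 0.886, -0.0]
ft_force: [-1.1, 0.2, -0.1]
width: 0.0498
grip_force: 0.0
t 6.03 box tcp mm [-56.9 -60.7 222.2] F box [-0.   0.1 -0.5] w 50.0 tilt z(box) [ 0.001  0.001 -1.   ]
shift cm [-8.05 -1.41  8.33] yaw tool x rel box -89.8 q [ 0.07  0.34 -0.12  1.45  0.04  1.35 -3.01]
[[309.43164083 347.68474302]
 [307.13665557 274.47153941]
 [329.33459167 259.58971943]]
```

View pics/w2.png

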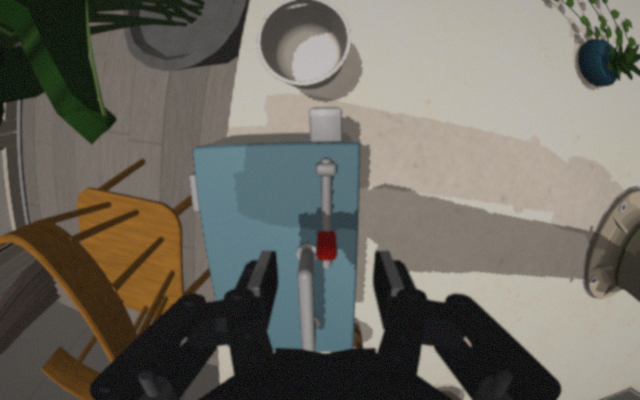

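```bash
python3 - <<'E'
from h import *
s=telemetry.get_state();d=eyes.snapshot("wrist");b=np.load("b.npy");c,q=np.cos(b[2]),np.sin(b[2])
for n,uv,z in(("lid fr",(360,143),.118),("lid br",(195,146),.118),("front edge mid",(357,300),.118),("handle end",(308,249),.163),("knob",(327,237),.161),("keeper far",(325,108),.135)):
    k=wray(d,s,uv,z);print(n,(np.array([[c,q],[-q,c]])@(k[:2]-b[:2])).round(4))
E
python3 -m handwheel '[{"tx":0,"ty":0,"tz":0,"twist":-7.15,"grip":5},{"tx":0,"ty":0,"tz":0,"twist":-7.15,"grip":5},{"tx":0,"ty":0,"tz":0,"twist":-7.15,"grip":5},{"tx":0,"ty":0,"tz":0,"twist":-7.15,"grip":5},{"tx":0,"ty":0,"tz":0,"twist":-7.15,"grip":5},{"tx":0,"ty":0,"tz":0,"twist":-7.15,"grip":5},{"tx":0,"ty":0,"tz":0,"twist":-7.15,"grip":5},{"tx":0,"ty":0,"tz":0,"twist":-7.15,"grip":5}]' >/dev/null
python3 -m handwheel '[{"tx":0,"ty":0,"tz":0,"twist":-7.15,"grip":5},{"tx":0,"ty":0,"tz":0,"twist":-7.15,"grip":5},{"tx":0,"ty":0,"tz":0,"twist":-7.15,"grip":5},{"tx":0,"ty":0,"tz":0,"twist":-7.15,"grip":5},{"tx":0,"ty":0,"tz":0,"twist":-7.15,"grip":5},{"tx":0,"ty":0,"tz":0,"twist":-7.15,"grip":5},{"tx":0,"ty":0,"tz":0,"twist":-7.15,"grip":5},{"tx":0,"ty":0,"tz":0,"twist":-7.15,"grip":5}]' >/dev/null
python3 -m handwheel '[{"tx":0,"ty":0,"tz":0,"twist":-7.15,"grip":5},{"tx":0,"ty":0,"tz":0,"twist":-7.15,"grip":5},{"tx":0,"ty":0,"tz":0,"twist":-7.15,"grip":5},{"tx":0,"ty":0,"tz":0,"twist":-7.15,"grip":5},{"tx":0,"ty":0,"tz":0,"twist":-7.15,"grip":5},{"tx":0,"ty":0,"tz":0,"twist":-7.15,"grip":5},{"tx":0,"ty":0,"tz":0,"twist":-7.15,"grip":5},{"tx":0,"ty":0,"tz":0,"twist":-7.15,"grip":5}]' >/dev/null
python3 -c "
from h import *
go([-.043,.015,.139])"
```

```text
lid fr [-0.0845 -0.1108]
lid br [ 0.0535 -0.1106]
front edge mid [-0.0881  0.0389]
handle end [-0.0445 -0.0397]
knob [-0.0582 -0.0485]
keeper far [-0.0564 -0.1386]
t 8.13 box tcp mm [-57.1 -61.3 222.5] F box [ 0.3  0.6 -0. ] w 50.0 tilt z(box) [ 0.001  0.001 -1.   ]
shift cm [7.74 0.34 8.36] yaw tool x rel box 82.0 q [ 0.41  0.4  -0.59  1.43  0.22  1.38 -0.14]
```

```bash
python3 -m handwheel '[{"tx":0,"ty":0,"tz":0,"twist":-7.15,"grip":5},{"tx":2.7,"ty":0,"tz":0,"twist":-0.9,"grip":5},{"tx":2.7,"ty":0,"tz":0,"twist":0,"grip":5},{"tx":2.7,"ty":0,"tz":0,"twist":0,"grip":5},{"tx":0,"ty":0,"tz":0,"twist":0,"grip":5}]' >/dev/null
python3 -c "
from h import *
go([-.043,.02,.139])"
```

```text
t 8.55 box tcp mm [-56.5  27.4 223.2] F box [-0.5  0.5 -0.2] w 49.8 tilt z(box) [ 0.002  0.004 -1.   ]
shift cm [-0.78  1.34  8.42] yaw tool x rel box 90.2 q [ 0.32  0.38 -0.65  1.46  0.23  1.37 -0.16]
```

```bash
python3 -m handwheel '[{"tx":-0.4,"ty":1.3,"tz":2,"twist":0,"grip":5},{"tx":0,"ty":0,"tz":3,"twist":0,"grip":5},{"tx":0,"ty":0,"tz":2.5,"twist":0,"grip":5},{"tx":0,"ty":0,"tz":0.7,"twist":0,"grip":5},{"tx":0,"ty":0,"tz":0,"twist":0,"grip":2.5},{"tx":0,"ty":0,"tz":0,"twist":0,"grip":0},{"tx":0,"ty":0,"tz":0,"twist":0,"grip":0},{"tx":0,"ty":0,"tz":0,"twist":0,"grip":0}]' 30
python3 -c "
from h import *
go([-.043,.02,.139])"
```

```text
time_s: 9.22
tcp_pos: [0.6044, 0.0578, 0.1427]
tool_rot: [2.021, 2.401, 0.007]
ft_force: [5.3, 1.3, -2.5]
width: 0.0109
grip_force: 30.1
t 9.22 box tcp mm [-41.3  15.5 142.7] F box [ 5.4  0.4 -2.5] w 10.9 tilt z(box) [ 0.006  0.    -1.   ]
shift cm [ 0.45 -0.17  0.36] yaw tool x rel box 89.7 q [ 0.31  0.47 -0.62  1.53  0.28  1.23 -0.18]
```

```bash
python3 -m handwheel '[{"tx":0,"ty":0.23,"tz":-0.48,"twist":0,"grip":0},{"tx":0,"ty":0.27,"tz":-0.47,"twist":0,"grip":0},{"tx":0,"ty":0.3,"tz":-0.45,"twist":0,"grip":0},{"tx":0,"ty":0.32,"tz":-0.45,"twist":0,"grip":0},{"tx":0,"ty":0.34,"tz":-0.42,"twist":0,"grip":0},{"tx":0,"ty":0.36,"tz":-0.4,"twist":0,"grip":0}]'
python3 -c "
from h import *
go([-.043,.02,.139])"
```

```text
time_s: 9.72
tcp_pos: [0.6191, 0.0606, 0.1672]
tool_rot: [-2.021, -2.402, 0.003]
ft_force: [-6.0, 0.3, -6.3]
width: 0.0109
grip_force: 29.5
t 9.72 box tcp mm [-26.4  15.6 167.2] F box [-5.8  1.4 -6.3] w 10.9 tilt z(box) [-0.003  0.    -1.   ]
shift cm [ 0.43 -1.66  2.82] yaw tool x rel box 89.8 q [ 0.29  0.49 -0.62  1.45  0.28  1.3  -0.18]
```

```bash
for i in 1; do python3 -m handwheel '[{"tx":0,"ty":0.2,"tz":-0.22,"twist":0,"grip":0},{"tx":0,"ty":0.2,"tz":-0.22,"twist":0,"grip":0},{"tx":0,"ty":0,"tz":0,"twist":0,"grip":0}]' | sed -n '2p;4p';python3 -m handwheel '[{"tx":0,"ty":0.2,"tz":-0.18,"twist":0,"grip":0},{"tx":0,"ty":0,"tz":0,"twist":0,"grip":0}]' | sed -n '2p;4p'; done
python3 -c "
from h import *
go([-.043,.02,.139])"
```

```text
tcp_pos: [0.6234, 0.0614, 0.1723]
ft_force: [-5.8, 1.7, -3.6]
tcp_pos: [0.6249, 0.0617, 0.174]
ft_force: [-7.9, 1.0, -2.2]
t 10.13 box tcp mm [-20.5  15.7 174. ] F box [-7.6  2.4 -2.2] w 10.9 tilt z(box) [-0.003  0.    -1.   ]
shift cm [ 0.42 -2.24  3.5 ] yaw tool x rel box 89.8 q [ 0.28  0.49 -0.61  1.42  0.29  1.32 -0.18]
```

```bash
for i in 1 2 3; do python3 -m handwheel '[{"tx":0,"ty":0.12,"tz":-0.15,"twist":0,"grip":0},{"tx":0,"ty":0,"tz":0,"twist":0,"grip":0}]' | sed -n '2p;4p'; done
python3 -c "
from h import *
go([-.043,.02,.139])"
```

```text
tcp_pos: [0.6262, 0.0619, 0.1753]
ft_force: [-7.5, 0.7, -3.6]
tcp_pos: [0.6275, 0.0622, 0.1768]
ft_force: [-7.9, 0.8, -3.9]
tcp_pos: [0.6288, 0.0624, 0.1781]
ft_force: [-6.1, 0.5, -3.8]
t 10.63 box tcp mm [-16.5  15.7 178.1] F box [-5.9  1.5 -3.8] w 10.5 tilt z(box) [-0.002  0.    -1.   ]
shift cm [ 0.42 -2.64  3.91] yaw tool x rel box 89.8 q [ 0.28  0.5  -0.61  1.4   0.29  1.33 -0.17]
```

```bash
for i in 1 2 3; do python3 -m handwheel '[{"tx":0,"ty":0.11,"tz":-0.11,"twist":0,"grip":0},{"tx":0,"ty":0,"tz":0,"twist":0,"grip":0}]' | sed -n '2p;4p'; done
python3 -c "
from h import *
go([-.043,.02,.139])"
```

```text
tcp_pos: [0.6295, 0.0626, 0.1788]
ft_force: [-7.5, 0.3, -6.7]
tcp_pos: [0.6296, 0.0626, 0.1789]
ft_force: [-9.5, 0.6, -8.5]
tcp_pos: [0.6297, 0.0626, 0.179]
ft_force: [-10.6, 1.2, -11.9]
t 11.13 box tcp mm [-15.6  15.7 179. ] F box [-10.2   3.1 -11.9] w 10.7 tilt z(box) [-0.009  0.    -1.   ]
shift cm [ 0.42 -2.7   4.03] yaw tool x rel box 89.8 q [ 0.27  0.51 -0.61  1.39  0.29  1.34 -0.17]
```

```bash
python3 -m handwheel '[{"tx":0,"ty":-0.2,"tz":0.2,"twist":0,"grip":0},{"tx":0,"ty":-0.1,"tz":0.1,"twist":0,"grip":0},{"tx":0,"ty":0,"tz":0,"twist":0,"grip":3},{"tx":0,"ty":0,"tz":0,"twist":0,"grip":5},{"tx":0,"ty":0,"tz":0,"twist":0,"grip":5}]'
python3 -m handwheel '[{"tx":0,"ty":0,"tz":-2,"twist":0,"grip":5},{"tx":0,"ty":0,"tz":-3,"twist":0,"grip":5},{"tx":0,"ty":-2,"tz":-3,"twist":0,"grip":0},{"tx":0,"ty":-4,"tz":0,"twist":0,"grip":0},{"tx":0,"ty":-4,"tz":0,"twist":0,"grip":0},{"tx":0,"ty":-3,"tz":0,"twist":0,"grip":0}]'
python3 - <<'E'
from h import *
go([-.12,.0,.2])
d=eyes.snapshot("side");im=d["img"][130:330,230:430,::-1];S=eyes.snapshot("scene")["img"][150:350,200:400,::-1]
cv2.imwrite("pics/s2.png",cv2.resize(np.hstack([im,S]),None,fx=2,fy=2,interpolation=cv2.INTER_CUBIC))
E
```

```text
time_s: 11.55
tcp_pos: [0.6313, 0.0618, 0.1797]
tool_rot: [2.022, 2.401, 0.004]
ft_force: [-0.2, 0.3, 0.3]
width: 0.0464
grip_force: 0.0
time_s: 12.05
tcp_pos: [0.5006, 0.0399, 0.2592]
tool_rot: [2.022, 2.402, 0.002]
ft_force: [0.1, -0.5, 0.5]
width: 0.0023
grip_force: 0.0
t 12.05 box tcp mm [-146.7   16.   259.2] F box [ 0.  -0.5  0.5] w 2.3 tilt z(box) [ 0.003 -0.001 -1.   ]
shift cm [-1.58  2.66  5.93] yaw tool x rel box 89.7 q [ 0.45  0.15 -0.67  1.63  0.1   1.39 -0.05]
```

View pics/s2.png

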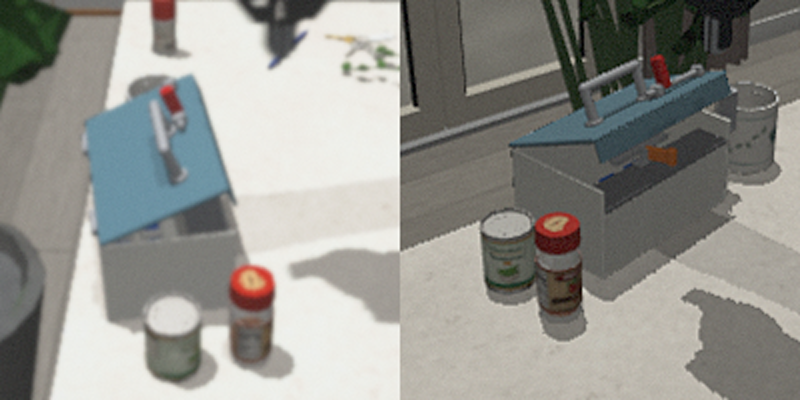

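The side view shows the lid standing at the catch. In the scene view the orange tab is at crop (662,155), which is about (331,227) in the full frame.

```bash
python3 - <<'E'
from h import *
S=eyes.snapshot("scene");im=S["img"].astype(int);b=np.load("b.npy");c,q=np.cos(b[2]),np.sin(b[2])
m=(im[:,:,0]>90)&(im[:,:,0]-im[:,:,2]>60)&(im[:,:,1]-im[:,:,2]>10)&(im[:,:,0]-im[:,:,1]>30);m[:, :300]=0;m[:,370:]=0;m[:200]=0;m[260:]=0
v,u=np.nonzero(m);print(len(u),u.min(),u.max(),v.min(),v.max())
for uu in(u.min(),u.mean(),u.max()):
  p=np.array(S["pose"]);r=p[:3,:3]@np.linalg.inv(S["K"])@[uu,v.mean(),1]
  Z=np.array([[c,q,0],[-q,c,0],[0,0,1]]);o=Z@(p[:3,3]-[b[0],b[1],0]);r=Z@r;t=(-.077-o[0])/r[0];print((o+r*t).round(4))
for y in(-.02,0,.02): print(y,proj(S,box2w(b,[[-.077,y,.086],[-.077,y,.108]])))
for vv in range(v.min(),v.max()+1): print(vv,u[v==vv].min(),u[v==vv].max())
E
python3 -m handwheel '[{"tx":0,"ty":0,"tz":-4,"twist":0,"grip":0},{"tx":0,"ty":0,"tz":-4,"twist":0,"grip":0},{"tx":0,"ty":0,"tz":-4,"twist":0,"grip":0},{"tx":0,"ty":0,"tz":-4,"twist":0,"grip":0},{"tx":0,"ty":0,"tz":-4,"twist":0,"grip":0},{"tx":0,"ty":0,"tz":-4,"twist":0,"grip":0},{"tx":0,"ty":0,"tz":-4,"twist":0,"grip":0},{"tx":0,"ty":0,"tz":-4,"twist":0,"grip":0}]'
python3 -c "
from h import *
go([-.12,.0,.2])"
```

```text
79 323 337 223 232
[-0.077   0.037   0.1211]
[-0.077   0.0107  0.1101]
[-0.077  -0.0098  0.1016]
-0.02 [[339.81818387 231.29745673]
 [340.04038475 222.78224818]]
0 [[334.00817882 234.61314624]
 [334.17995739 226.02566063]]
0.02 [[328.05778305 238.0089548 ]
 [328.17661096 229.34817064]]
223 323 325
224 324 337
225 325 337
226 325 337
227 325 337
228 325 337
229 325 337
230 332 337
231 334 337
232 335 336
time_s: 12.87
tcp_pos: [0.5046, 0.0436, 0.5451]
tool_rot: [2.015, 2.407, 0.004]
ft_force: [-0.0, 2.5, -0.1]
width: 0.0003
grip_force: 0.0
t 12.87 box tcp mm [-142.1   19.   545.1] F box [ 0.4  2.5 -0.1] w 0.3 tilt z(box) [ 0.003 -0.    -1.   ]
shift cm [-1.88  2.1  34.52] yaw tool x rel box 90.1 q [ 0.21  0.24 -0.51  0.88  0.13  2.04 -0.06]
```

```bash
python3 -m handwheel '[{"tx":0,"ty":0,"tz":-3,"twist":0,"grip":0},{"tx":0,"ty":0,"tz":-3,"twist":0,"grip":0},{"tx":0,"ty":0,"tz":-3,"twist":0,"grip":0},{"tx":0,"ty":0,"tz":-3,"twist":0,"grip":0}]'
python3 -c "
from h import *
go([-.12,.0,.2])"
```

```text
time_s: 13.2
tcp_pos: [0.5071, 0.0405, 0.5442]
tool_rot: [-2.022, -2.4, 0.029]
ft_force: [-0.1, 0.4, -1.4]
width: 0.0
grip_force: 0.0
t 13.2 box tcp mm [-140.1   15.5  544.2] F box [-0.   0.4 -1.4] w 0.0 tilt z(box) [-0.016 -0.009 -1.   ]
shift cm [-1.21  2.58 34.39] yaw tool x rel box 89.7 q [-0.3   0.22  0.21  0.89 -0.04  2.05  0.06]
```

```bash
for r in 1; do python3 -m handwheel '[{"tx":0,"ty":4.1,"tz":0,"twist":0,"grip":0},{"tx":0,"ty":4.1,"tz":0,"twist":0,"grip":0},{"tx":0,"ty":4.1,"tz":0,"twist":0,"grip":0},{"tx":0,"ty":4.1,"tz":0,"twist":0,"grip":0}]' >/dev/null;  done
python3 -c "
from h import *
go([-.12,.0,.2])"
python3 -m handwheel '[{"tx":0,"ty":4.1,"tz":0,"twist":0,"grip":0},{"tx":0,"ty":4.1,"tz":0,"twist":0,"grip":0}]' >/dev/null
python3 -c "
from h import *
go([-.12,.0,.2])"
```

```text
t 13.53 box tcp mm [  8.   16.5 507.3] F box [1.1 0.1 0.6] w -0.2 tilt z(box) [ 0.033 -0.014 -0.999]
shift cm [ -1.29 -13.81  30.31] yaw tool x rel box 89.7 q [-0.24  0.56  0.25  0.5  -0.14  2.05  0.07]
t 13.7 box tcp mm [ 68.4  17.  481.6] F box [-0.  -1.5  0.9] w 0.3 tilt z(box) [ 0.07  -0.016 -0.997]
shift cm [ -1.34 -20.77  26.79] yaw tool x rel box 89.7 q [-0.22  0.72  0.29  0.31 -0.21  2.05  0.06]
```

```bash
python3 -m handwheel '[{"tx":0,"ty":2.5,"tz":-3,"twist":0,"grip":0},{"tx":0,"ty":2.5,"tz":-3,"twist":0,"grip":0}]' >/dev/null
python3 -c "
from h import *
go([-.12,.0,.2])"
python3 -m handwheel '[{"tx":0,"ty":-3,"tz":0,"twist":0,"grip":0},{"tx":0,"ty":-3,"tz":2,"twist":0,"grip":0},{"tx":0,"ty":-3,"tz":2,"twist":0,"grip":0},{"tx":0,"ty":-3,"tz":2,"twist":0,"grip":0}]' >/dev/null
python3 -c "
from h import *
go([-.12,.0,.2])"
```

```text
t 13.87 box tcp mm [ 78.2  19.6 498.4] F box [ 0.2 -0.4  0.7] w -0.2 tilt z(box) [ 0.119 -0.02  -0.993]
shift cm [ -1.49 -23.24  27.3 ] yaw tool x rel box 89.7 q [-0.22  0.73  0.34  0.25 -0.26  2.05  0.06]
t 14.2 box tcp mm [ -0.8  20.  452.2] F box [ 1.1 -0.8  1.8] w -0.2 tilt z(box) [ 0.131 -0.022 -0.991]
shift cm [ -1.59 -15.1   23.48] yaw tool x rel box 89.5 q [-0.4   0.36  0.38  0.95 -0.13  1.72  0.09]
```

```bash
python3 -m handwheel '[{"tx":0,"ty":3,"tz":-2.8,"twist":0,"grip":0},{"tx":0,"ty":3,"tz":-2.8,"twist":0,"grip":0},{"tx":0,"ty":3,"tz":-2.8,"twist":0,"grip":0},{"tx":0,"ty":2.5,"tz":-3.2,"twist":0,"grip":0},{"tx":0,"ty":2.5,"tz":-3.2,"twist":0,"grip":0},{"tx":0,"ty":2.5,"tz":-3.2,"twist":0,"grip":0},{"tx":0,"ty":2.5,"tz":-3.2,"twist":0,"grip":0},{"tx":0,"ty":2.5,"tz":-3.2,"twist":0,"grip":0}]' >/dev/null
python3 -c "
from h import *
go([-.12,.0,.2])"
python3 -m handwheel '[{"tx":0,"ty":1,"tz":-4,"twist":0,"grip":0},{"tx":0,"ty":1,"tz":-4,"twist":0,"grip":0},{"tx":0,"ty":1,"tz":-4,"twist":0,"grip":0},{"tx":0,"ty":1,"tz":-4,"twist":0,"grip":0}]' >/dev/null
python3 -c "
from h import *
go([-.12,.0,.2])"
```

```text
t 14.87 box tcp mm [ 73.4  29.8 564.4] F box [-0.7 -0.2  0.4] w -0.1 tilt z(box) [ 0.245 -0.03  -0.969]
shift cm [ -2.04 -27.68  30.67] yaw tool x rel box 89.6 q [-0.28  0.71  0.85  0.18 -0.7   2.05  0.08]
t 15.2 box tcp mm [ 34.3  33.5 631.3] F box [0.  1.4 0.3] w 0.0 tilt z(box) [ 0.325 -0.033 -0.945]
shift cm [ -2.14 -28.62  35.86] yaw tool x rel box 89.4 q [-0.24  0.58  0.29  0.18 -0.2   2.05  0.03]
```

```bash
python3 -m handwheel '[{"tx":0,"ty":1.3,"tz":-3.9,"twist":0,"grip":0},{"tx":0,"ty":1.3,"tz":-3.9,"twist":0,"grip":0},{"tx":0,"ty":1.3,"tz":-3.9,"twist":0,"grip":0},{"tx":0,"ty":1.3,"tz":-3.9,"twist":0,"grip":0},{"tx":0,"ty":1.3,"tz":-3.9,"twist":0,"grip":0},{"tx":0,"ty":1.3,"tz":-3.9,"twist":0,"grip":0},{"tx":0,"ty":1.3,"tz":-3.9,"twist":0,"grip":0},{"tx":0,"ty":1.3,"tz":-3.9,"twist":0,"grip":0}]' >/dev/null
python3 -c "
from h import *
go([-.12,.0,.2])"
```

```text
t 15.87 box tcp mm [-67.3  44.5 775.1] F box [0.  1.  0.3] w 0.1 tilt z(box) [ 0.53  -0.042 -0.847]
shift cm [ -2.25 -35.01  46.09] yaw tool x rel box 89.1 q [-0.33  0.36  0.41  0.18 -0.23  2.05  0.02]
```

```bash
python3 -m handwheel '[{"tx":0,"ty":0,"tz":4,"twist":0,"grip":0},{"tx":0,"ty":0,"tz":4,"twist":6.8,"grip":0},{"tx":0,"ty":0,"tz":4,"twist":6.8,"grip":0},{"tx":0,"ty":0,"tz":0,"twist":6.8,"grip":0},{"tx":0,"ty":0,"tz":0,"twist":6.8,"grip":0},{"tx":0,"ty":0,"tz":0,"twist":6.8,"grip":0},{"tx":0,"ty":0,"tz":0,"twist":6.8,"grip":0},{"tx":0,"ty":0,"tz":0,"twist":6.8,"grip":0}]' >/dev/null
python3 -m handwheel '[{"tx":0,"ty":0,"tz":0,"twist":6.8,"grip":0},{"tx":0,"ty":0,"tz":0,"twist":6.8,"grip":0},{"tx":0,"ty":0,"tz":0,"twist":6.8,"grip":0},{"tx":0,"ty":0,"tz":0,"twist":6.8,"grip":0},{"tx":0,"ty":0,"tz":0,"twist":6.8,"grip":0},{"tx":0,"ty":0,"tz":0,"twist":6.8,"grip":0},{"tx":0,"ty":0,"tz":0,"twist":0,"grip":0}]' >/dev/null
python3 -c "
from h import *
go([-.18,-.04,.2])"
```

```text
t 17.12 box tcp mm [-13.1  42.2 695.5] F box [0.3 0.2 0.1] w 0.0 tilt z(box) [ 0.532 -0.042 -0.846]
shift cm [-40.78   4.99  33.37] yaw tool x rel box 3.0 q [-0.62  0.21  0.62  0.68 -0.15  1.72 -1.48]
```

```bash
python3 -m handwheel '[{"tx":-2.9,"ty":0.36,"tz":2.4,"twist":0,"grip":0},{"tx":-2.9,"ty":0.36,"tz":2.4,"twist":0,"grip":0},{"tx":-2.9,"ty":0.36,"tz":2.4,"twist":0,"grip":0},{"tx":-2.9,"ty":0.36,"tz":2.4,"twist":0,"grip":0},{"tx":-2.9,"ty":0.36,"tz":2.4,"twist":0,"grip":0},{"tx":-2.9,"ty":0.36,"tz":2.4,"twist":0,"grip":0},{"tx":-2.9,"ty":0.36,"tz":2.4,"twist":0,"grip":0},{"tx":-2.9,"ty":0.36,"tz":2.4,"twist":0,"grip":0}]' >/dev/null
python3 -m handwheel '[{"tx":-2.9,"ty":0.36,"tz":2.4,"twist":0,"grip":0},{"tx":-2.9,"ty":0.36,"tz":2.4,"twist":0,"grip":0},{"tx":-2.9,"ty":0.36,"tz":2.4,"twist":0,"grip":0},{"tx":-2.9,"ty":0.36,"tz":2.4,"twist":0,"grip":0},{"tx":-2.9,"ty":0.36,"tz":2.4,"twist":0,"grip":0},{"tx":-2.9,"ty":0.36,"tz":2.4,"twist":0,"grip":0},{"tx":0,"ty":0,"tz":0,"twist":3,"grip":0}]' >/dev/null
python3 - <<'E'
from h import *
go([-.12,-.04,.13])
s=telemetry.get_state();d=eyes.snapshot("wrist");im=np.ascontiguousarray(d["img"][:,:,::-1]);b=np.load("b.npy")
P=np.array([(-.077,-.005,.108),(-.085,.105,.086),(-.085,-.105,.086),(-.0856,.112,.1445),(-.0856,-.112,.1445)])
for u in wproj(d,s,box2w(b,P)): cv2.drawMarker(im,tuple(int(x) for x in u),(0,255,0),0,10)
cv2.imwrite("pics/w3.png",im)
E
```

```text
t 18.37 box tcp mm [-131.7  -26.7  303.9] F box [-1.3 -0.2 -2.4] w -0.0 tilt z(box) [ 0.512 -0.033 -0.858]
shift cm [-7.91  0.78 15.56] yaw tool x rel box 0.3 q [ 0.23 -0.25 -0.21  1.99 -0.15  0.86 -1.32]
```

View pics/w3.png

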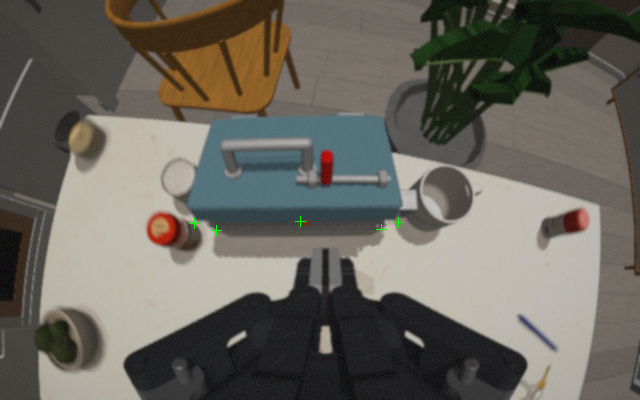

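The wrist view agrees with the model: the lid edge lies on the markers, and the orange tab peeks out at about (308,222), so the pin's y is about -5 to -10 mm.

```bash
python3 -m handwheel '[{"tx":-1.9,"ty":0.4,"tz":3.3,"twist":0,"grip":0},{"tx":-1.9,"ty":0.4,"tz":3.3,"twist":0,"grip":0},{"tx":-1.9,"ty":0.4,"tz":3.3,"twist":0,"grip":0},{"tx":-1.9,"ty":0.4,"tz":3.3,"twist":0,"grip":0},{"tx":0,"ty":0,"tz":0,"twist":0,"grip":0}]' >/dev/null
python3 -c "
from h import *
go([-.11,-.042,.12])"
```

```text
t 18.83 box tcp mm [-124.4  -44.5  156.7] F box [-1.9  0.7 -2.2] w 0.1 tilt z(box) [ 0.518 -0.03  -0.855]
shift cm [-0.67 -0.37  3.88] yaw tool x rel box 0.5 q [ 0.21 -0.09 -0.18  2.21 -0.19  0.49 -1.23]
```

```bash
python3 -m handwheel '[{"tx":-0.4,"ty":0,"tz":2,"twist":0,"grip":0},{"tx":-0.3,"ty":0,"tz":1.9,"twist":0,"grip":0},{"tx":0,"ty":0,"tz":0,"twist":0,"grip":0}]' >/dev/null
python3 -c "
from h import *
go([-.078,-.042,.099])"
```

```text
t 19.08 box tcp mm [-105.5  -45.4  126.5] F box [-0.8 -0.3  0. ] w -0.0 tilt z(box) [ 0.526 -0.031 -0.85 ]
shift cm [ 0.89 -0.45  3.77] yaw tool x rel box 0.5 q [ 0.2  -0.   -0.19  2.22 -0.18  0.39 -1.23]
```

```bash
python3 -m handwheel '[{"tx":0.2,"ty":0,"tz":1,"twist":0,"grip":0},{"tx":0.2,"ty":0,"tz":1,"twist":0,"grip":0},{"tx":0.2,"ty":0,"tz":0.8,"twist":0,"grip":0},{"tx":0.2,"ty":0,"tz":0.7,"twist":0,"grip":0},{"tx":0,"ty":0,"tz":0,"twist":0,"grip":0},{"tx":0,"ty":0,"tz":0,"twist":0,"grip":0}]' 
python3 -c "
from h import *
go([-.078,-.042,.099])"
```

```text
time_s: 19.58
tcp_pos: [0.5759, -0.0109, 0.1015]
tool_rot: [-2.995, -0.258, -0.856]
ft_force: [-0.2, 0.3, 0.5]
width: -0.0001
grip_force: 0.0
t 19.58 box tcp mm [-81.5 -47.1 101.5] F box [-0.2  0.3  0.5] w -0.1 tilt z(box) [ 0.526 -0.032 -0.85 ]
shift cm [ 0.17 -0.53  0.38] yaw tool x rel box 0.3 q [ 0.19  0.09 -0.19  2.19 -0.14  0.32 -1.27]
```

```bash
python3 -m handwheel '[{"tx":0.15,"ty":-0.2,"tz":0.3,"twist":0,"grip":0},{"tx":0,"ty":-0.4,"tz":0,"twist":0,"grip":0},{"tx":0,"ty":-0.3,"tz":0,"twist":0,"grip":0},{"tx":0,"ty":0,"tz":0,"twist":0,"grip":0}]' | sed -n '2p;4p'
for i in 1 2 3 4; do python3 -m handwheel '[{"tx":0,"ty":-0.2,"tz":0,"twist":0,"grip":0},{"tx":0,"ty":-0.1,"tz":0,"twist":0,"grip":0}]' | sed -n '2p;4p'; done
python3 -c "
from h import *
go([-.078,-.042,.099])"
```

```text
tcp_pos: [0.5765, -0.0008, 0.0988]
ft_force: [0.6, 0.7, -0.3]
tcp_pos: [0.5761, 0.0014, 0.0987]
ft_force: [0.6, 1.6, 0.2]
tcp_pos: [0.5757, 0.0043, 0.0985]
ft_force: [-0.5, 0.0, -0.4]
tcp_pos: [0.5752, 0.0073, 0.0984]
ft_force: [-0.3, 0.8, -1.0]
tcp_pos: [0.5748, 0.0095, 0.0983]
ft_force: [0.0, -4.1, 0.2]
t 20.58 box tcp mm [-79.  -26.9  98.3] F box [-0.7 -4.   0.2] w -0.0 tilt z(box) [ 0.526 -0.033 -0.85 ]
shift cm [0.11 1.51 0.04] yaw tool x rel box 0.2 q [ 0.12  0.09 -0.18  2.2  -0.05  0.3  -1.41]
```

```bash
for i in 1 2 3 4 5 6; do python3 -m handwheel '[{"tx":0,"ty":-0.15,"tz":0,"twist":0,"grip":0},{"tx":0,"ty":-0.15,"tz":0,"twist":0,"grip":0}]' | sed -n '2p;4p'; done
python3 -c "
from h import *
go([-.078,-.042,.099])"
```

```text
tcp_pos: [0.574, 0.0117, 0.098]
ft_force: [-3.3, -6.4, 2.4]
tcp_pos: [0.573, 0.0142, 0.0976]
ft_force: [-7.6, -7.7, 4.9]
tcp_pos: [0.572, 0.0168, 0.0973]
ft_force: [-11.6, -7.5, 7.9]
tcp_pos: [0.5712, 0.0198, 0.097]
ft_force: [-12.5, -7.1, 8.9]
tcp_pos: [0.5701, 0.0232, 0.0963]
ft_force: [-10.6, -6.3, 4.9]
tcp_pos: [0.5696, 0.0265, 0.0961]
ft_force: [-8.4, -4.9, 2.3]
t 21.58 box tcp mm [-81.2  -9.2  96.1] F box [-9.1 -3.4  2.3] w 0.2 tilt z(box) [ 0.521 -0.033 -0.853]
shift cm [0.41 3.28 0.03] yaw tool x rel box 0.2 q [ 0.07  0.08 -0.18  2.21  0.02  0.3  -1.52]
```

Run:
```python
from h import *
a=eyes.snapshot("scene")["img"][180:270,270:370,::-1];w=eyes.snapshot("wrist")["img"][130:310,225:425,::-1]
a=cv2.resize(a,(400,360),interpolation=cv2.INTER_CUBIC);w=cv2.resize(w,(400,360),interpolation=cv2.INTER_CUBIC)
cv2.imwrite("pics/c4.png",np.hstack([a,w]))
```

```text
(no output)
```

View pics/c4.png

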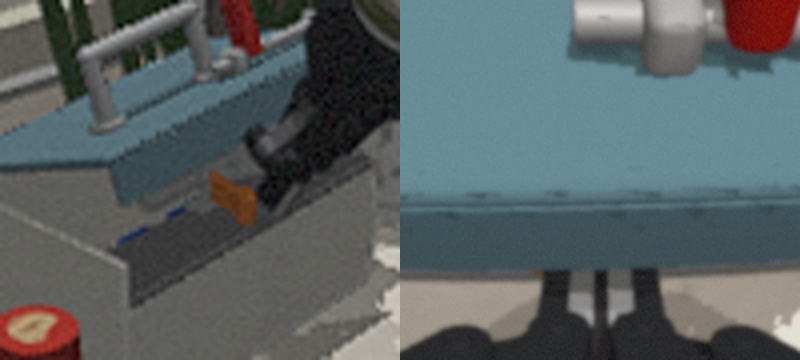

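The left crop (scene) shows the orange pin at about (245,205), just left of the fingertip, having moved left about 14 mm. The tip sits a little shallow on it, so I'll back off, go about 4 mm deeper and resume.

```bash
python3 -m handwheel '[{"tx":0,"ty":0.4,"tz":0,"twist":0,"grip":0},{"tx":0,"ty":0,"tz":0,"twist":0,"grip":0}]' | sed -n '2p;4p';python3 -m handwheel '[{"tx":0.2,"ty":0,"tz":0,"twist":0,"grip":0},{"tx":0.1,"ty":0,"tz":0.1,"twist":0,"grip":0},{"tx":0,"ty":0,"tz":0,"twist":0,"grip":0}]' | sed -n '2p;4p'
python3 -c "
from h import *
go([-.076,-.0,.097])"
```

```text
tcp_pos: [0.5723, 0.0236, 0.0977]
ft_force: [-0.2, -0.2, 0.5]
tcp_pos: [0.5761, 0.0248, 0.0991]
ft_force: [0.6, 0.3, -0.0]
t 22.1 box tcp mm [-75.  -12.   99.1] F box [ 0.7  0.2 -0. ] w -0.2 tilt z(box) [ 0.526 -0.032 -0.85 ]
shift cm [-0.19 -1.21  0.08] yaw tool x rel box 0.3 q [ 0.08  0.09 -0.18  2.19  0.01  0.3  -1.5 ]
```

```bash
for i in 1 2 3 4; do python3 -m handwheel '[{"tx":0,"ty":-0.15,"tz":0,"twist":0,"grip":0},{"tx":0,"ty":-0.1,"tz":0,"twist":0,"grip":0}]' | sed -n '2p;4p'; done
python3 -c "
from h import *
go([-.078,-.042,.099])"
```

```text
tcp_pos: [0.5755, 0.0265, 0.0988]
ft_force: [1.5, -3.4, -0.4]
tcp_pos: [0.5751, 0.0289, 0.0988]
ft_force: [1.2, -3.8, 0.6]
tcp_pos: [0.5747, 0.0311, 0.0988]
ft_force: [3.7, -8.3, 0.0]
tcp_pos: [0.5745, 0.0318, 0.0988]
ft_force: [5.4, -13.2, -0.4]
t 22.77 box tcp mm [-75.3  -4.9  98.8] F box [  3.  -13.9  -0.4] w 0.0 tilt z(box) [ 0.526 -0.035 -0.85 ]
shift cm [-0.22  3.71 -0.03] yaw tool x rel box 0.1 q [ 0.05  0.09 -0.17  2.2   0.05  0.3  -1.56]
```

```bash
python3 -m handwheel '[{"tx":0,"ty":0.4,"tz":0,"twist":0,"grip":0},{"tx":0,"ty":0.2,"tz":0,"twist":0,"grip":0},{"tx":-0.3,"ty":0,"tz":-1.5,"twist":0,"grip":0},{"tx":-0.6,"ty":0,"tz":-3,"twist":0,"grip":0},{"tx":-1,"ty":0,"tz":-3,"twist":0,"grip":0},{"tx":0,"ty":-1,"tz":-3.5,"twist":0,"grip":0},{"tx":0.5,"ty":-1,"tz":-3,"twist":0,"grip":0},{"tx":0,"ty":0,"tz":0,"twist":0,"grip":0}]'
python3 -c "
from h import *
go([-.05,.025,.221])"
```

```text
time_s: 23.43
tcp_pos: [0.4956, 0.0404, 0.2076]
tool_rot: [-2.996, -0.261, -0.847]
ft_force: [0.7, 0.2, 0.1]
width: 0.0
grip_force: 0.0
t 23.43 box tcp mm [-151.6   17.4  207.6] F box [0.7 0.1 0.1] w 0.0 tilt z(box) [ 0.521 -0.03  -0.853]
shift cm [ 9.37 -0.83  4.13] yaw tool x rel box 0.4 q [ 0.1  -0.25 -0.22  2.22 -0.09  0.62 -1.47]
```

```bash
python3 -m handwheel '[{"tx":3,"ty":-0.3,"tz":0,"twist":0,"grip":0},{"tx":3,"ty":-0.3,"tz":1,"twist":0,"grip":0},{"tx":2.5,"ty":-0.2,"tz":1.5,"twist":0,"grip":0},{"tx":0.8,"ty":0,"tz":1.5,"twist":0,"grip":0},{"tx":0,"ty":0,"tz":0,"twist":0,"grip":0}]' | tail -3
python3 - <<'E'
from h import *
go([-.025,.025,.177])
s=telemetry.get_state();d=eyes.snapshot("wrist");w=d["img"][:,:,::-1]
print(wproj(d,s,box2w(np.load("b.npy"),[[-.016,.025,.198]])))
cv2.imwrite("pics/w5.png",w)
E
```

```text
ft_force: [-1.0, -0.6, -0.3]
width: -0.0005
grip_force: 0.0
t 23.85 box tcp mm [-50.5  23.2 218.1] F box [-1.  -0.4 -0.3] w -0.5 tilt z(box) [ 0.52  -0.03  -0.854]
shift cm [ 0.04 -0.32  4.83] yaw tool x rel box 0.3 q [ 0.11 -0.02 -0.29  2.    0.04  0.62 -1.6 ]
[[320.25330427 207.72964126]]
```

View pics/w5.png

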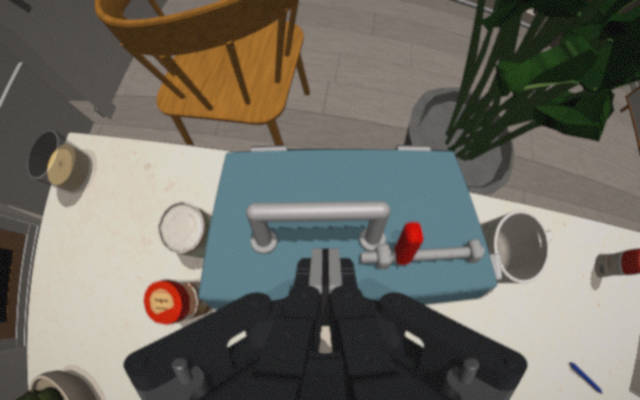

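The wrist view has the bar at (319,211), almost exactly where predicted, with the fingertip at (326,250) centred between the posts. I'll slide under the bar.

```bash
python3 -m handwheel '[{"tx":-0.2,"ty":0,"tz":1.5,"twist":0,"grip":0},{"tx":0,"ty":0,"tz":1.5,"twist":0,"grip":0},{"tx":0,"ty":0,"tz":1.2,"twist":0,"grip":0},{"tx":0,"ty":0,"tz":0.4,"twist":0,"grip":0},{"tx":0,"ty":0,"tz":0,"twist":0,"grip":0}]' | tail -3
python3 -c "
from h import *
go([-.025,.025,.177])"
```

```text
ft_force: [-0.2, 0.7, 0.4]
width: 0.0
grip_force: 0.0
t 24.32 box tcp mm [-30.9  20.9 178.4] F box [-0.1  0.7  0.4] w 0.0 tilt z(box) [ 0.519 -0.031 -0.854]
shift cm [ 0.43 -0.42  0.41] yaw tool x rel box 0.3 q [ 0.1   0.07 -0.29  2.01  0.1   0.53 -1.65]
```

```bash
python3 -m handwheel '[{"tx":0.3,"ty":0,"tz":0.3,"twist":0,"grip":0},{"tx":0.3,"ty":0,"tz":0,"twist":0,"grip":0},{"tx":0.3,"ty":0,"tz":0,"twist":0,"grip":0},{"tx":0.3,"ty":0,"tz":0,"twist":0,"grip":0}]' | sed -n '2p;4p'; python3 -m handwheel '[{"tx":0.3,"ty":0,"tz":0,"twist":0,"grip":0},{"tx":0.3,"ty":0,"tz":0,"twist":0,"grip":0},{"tx":0.3,"ty":0,"tz":0,"twist":0,"grip":0}]' | sed -n '2p;4p'
python3 -c "
from h import *
go([-.025,.025,.177])"
```

```text
tcp_pos: [0.6244, 0.0666, 0.1825]
ft_force: [-10.1, -2.7, 1.1]
tcp_pos: [0.6323, 0.068, 0.1876]
ft_force: [-8.4, -1.1, 0.9]
t 24.9 box tcp mm [-12.1  20.6 187.6] F box [-8.5  0.4  0.9] w -0.1 tilt z(box) [ 0.518 -0.032 -0.855]
shift cm [-1.65 -0.45  0.22] yaw tool x rel box 0.3 q [ 0.1   0.1  -0.29  1.95  0.12  0.55 -1.66]
```

```bash
python3 -m handwheel '[{"tx":0.5,"ty":0,"tz":0,"twist":0,"grip":0},{"tx":0.5,"ty":0,"tz":0,"twist":0,"grip":0},{"tx":0.5,"ty":0,"tz":0.05,"twist":0,"grip":0},{"tx":0.5,"ty":0,"tz":0.1,"twist":0,"grip":0}]' | sed -n '2p;4p'; python3 -m handwheel '[{"tx":0.5,"ty":0,"tz":0.15,"twist":0,"grip":0},{"tx":0.5,"ty":0,"tz":0.2,"twist":0,"grip":0},{"tx":0.5,"ty":0,"tz":0.2,"twist":0,"grip":0},{"tx":0.4,"ty":0,"tz":0.2,"twist":0,"grip":0}]' | sed -n '2p;4p'
python3 - <<'E'
from h import *
go([-.025,.025,.177])
s=telemetry.get_state();d=eyes.snapshot("wrist");w=d["img"][:,:,::-1]
sd=eyes.snapshot("side")["img"][110:310,230:430,::-1]
cv2.imwrite("pics/w6.png",np.hstack([cv2.resize(w[60:360,100:540],(440,300)),cv2.resize(sd,(300,300))]))
E
```

```text
tcp_pos: [0.6503, 0.0713, 0.1973]
ft_force: [-6.9, -0.9, 0.2]
tcp_pos: [0.6706, 0.0748, 0.2011]
ft_force: [-6.1, 0.2, 0.8]
t 25.57 box tcp mm [ 26.8  20.6 201.1] F box [-6.   1.2  0.8] w 0.1 tilt z(box) [ 0.52  -0.032 -0.854]
shift cm [-5.68 -0.45 -0.65] yaw tool x rel box 0.3 q [ 0.08  0.16 -0.28  1.84  0.15  0.6  -1.68]
```

View pics/w6.png

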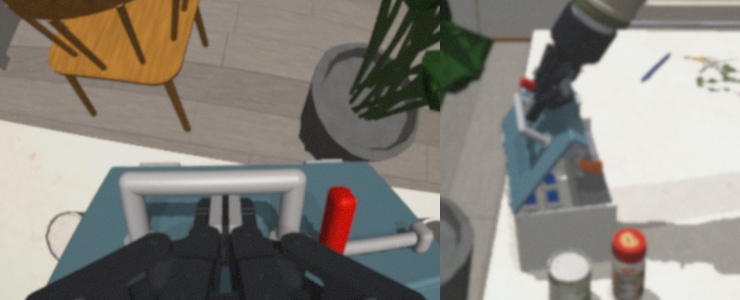

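Side view: the lid stands at about 0.9 rad, with the orange tab still over. I'll go a little further, then withdraw and finish by pushing the lid's inner face.

```bash
python3 -m handwheel '[{"tx":0.4,"ty":0,"tz":0.2,"twist":0,"grip":0},{"tx":0.4,"ty":0,"tz":0.2,"twist":0,"grip":0},{"tx":0.3,"ty":0,"tz":0.2,"twist":0,"grip":0},{"tx":0,"ty":0,"tz":0,"twist":0,"grip":0}]' | sed -n '2p;4p'; python3 -m handwheel '[{"tx":-0.3,"ty":0,"tz":0,"twist":0,"grip":0},{"tx":-0.2,"ty":0,"tz":-0.5,"twist":0,"grip":0},{"tx":0,"ty":0,"tz":-1.5,"twist":0,"grip":0},{"tx":0,"ty":0,"tz":-2.5,"twist":0,"grip":0}]' | sed -n '2p;4p'
python3 -c "
from h import *
go([-.09,.02,.32])"
```

```text
tcp_pos: [0.6836, 0.0769, 0.2017]
ft_force: [-2.4, -0.3, -0.8]
tcp_pos: [0.655, 0.0731, 0.2353]
ft_force: [-0.5, -0.7, -0.1]
t 26.33 box tcp mm [ 11.1  21.6 235.3] F box [-0.7 -0.6 -0.1] w 0.2 tilt z(box) [ 0.518 -0.031 -0.855]
shift cm [ -4.26   0.54 -12.47] yaw tool x rel box 0.2 q [ 0.1   0.1  -0.29  1.83  0.1   0.67 -1.65]
```

```bash
python3 -m handwheel '[{"tx":0,"ty":0,"tz":-3.3,"twist":0,"grip":0},{"tx":0,"ty":0,"tz":-3.3,"twist":0,"grip":0},{"tx":0,"ty":0,"tz":-3.4,"twist":0,"grip":0},{"tx":-2.5,"ty":0,"tz":0,"twist":0,"grip":0},{"tx":-3,"ty":0,"tz":0,"twist":0,"grip":0},{"tx":-3,"ty":0,"tz":0,"twist":0,"grip":0},{"tx":0,"ty":0,"tz":0,"twist":0,"grip":0}]' | sed -n '2p;4p'
python3 -c "
from h import *
go([-.061,.02,.19])"
```

```text
tcp_pos: [0.5271, 0.0529, 0.2733]
ft_force: [-0.0, -0.3, -2.0]
t 26.92 box tcp mm [-118.3   24.1  273.3] F box [-0.1 -0.3 -2. ] w 0.0 tilt z(box) [ 0.515 -0.032 -0.856]
shift cm [ 0.62  0.09 10.1 ] yaw tool x rel box 0.2 q [ 0.13 -0.22 -0.26  2.04 -0.06  0.77 -1.51]
```

```bash
python3 -m handwheel '[{"tx":0,"ty":0,"tz":3,"twist":0,"grip":0},{"tx":0,"ty":0,"tz":3,"twist":0,"grip":0},{"tx":0,"ty":0,"tz":3,"twist":0,"grip":0},{"tx":0,"ty":0,"tz":1,"twist":0,"grip":0},{"tx":0,"ty":0,"tz":0,"twist":0,"grip":0}]' | sed -n '2p;4p'
python3 -m handwheel '[{"tx":0.7,"ty":0,"tz":0,"twist":0,"grip":0},{"tx":0.7,"ty":0,"tz":0,"twist":0,"grip":0},{"tx":0.5,"ty":0,"tz":0,"twist":0,"grip":0},{"tx":0.5,"ty":0,"tz":0,"twist":0,"grip":0}]' | sed -n '2p;4p'
python3 -c "
from h import *
go([-.061,.02,.19])"
```

```text
tcp_pos: [0.5842, 0.0603, 0.1905]
ft_force: [-0.5, 0.1, 0.7]
tcp_pos: [0.6063, 0.0642, 0.208]
ft_force: [-0.1, 0.5, -0.2]
t 27.67 box tcp mm [-38.3  21.5 208. ] F box [ 0.   0.5 -0.2] w -0.0 tilt z(box) [ 0.524 -0.032 -0.851]
shift cm [-2.88  0.12  0.35] yaw tool x rel box 0.3 q [ 0.13  0.01 -0.31  1.99  0.07  0.59 -1.62]
```

```bash
python3 -m handwheel '[{"tx":0.5,"ty":0,"tz":0.4,"twist":0,"grip":0},{"tx":0.5,"ty":0,"tz":0.4,"twist":0,"grip":0},{"tx":0.5,"ty":0,"tz":0.4,"twist":0,"grip":0},{"tx":0.5,"ty":0,"tz":0.3,"twist":0,"grip":0}]' | sed -n '2p;4p'
python3 -m handwheel '[{"tx":0.5,"ty":0,"tz":0.2,"twist":0,"grip":0},{"tx":0.5,"ty":0,"tz":0.2,"twist":0,"grip":0},{"tx":0.5,"ty":0,"tz":0.2,"twist":0,"grip":0},{"tx":0.5,"ty":0,"tz":0.2,"twist":0,"grip":0}]' | sed -n '2p;4p'
python3 -c "
from h import *
go([-.061,.02,.19])"
```

```text
tcp_pos: [0.6292, 0.0678, 0.2022]
ft_force: [-4.9, -0.7, 0.5]
tcp_pos: [0.6508, 0.0716, 0.2065]
ft_force: [-3.9, 0.3, 1.2]
t 28.33 box tcp mm [  6.7  20.9 206.5] F box [-3.8  0.9  1.2] w 0.0 tilt z(box) [ 0.521 -0.032 -0.853]
shift cm [-6.64  0.13 -2.12] yaw tool x rel box 0.3 q [ 0.11  0.12 -0.3   1.89  0.12  0.6  -1.67]
```

```bash
python3 -m handwheel '[{"tx":0.4,"ty":0,"tz":0.2,"twist":0,"grip":0},{"tx":0.4,"ty":0,"tz":0.2,"twist":0,"grip":0},{"tx":0,"ty":0,"tz":0,"twist":0,"grip":0}]' | sed -n '2p;4p'
python3 -m handwheel '[{"tx":-1,"ty":0,"tz":0,"twist":0,"grip":0},{"tx":-3,"ty":0,"tz":0,"twist":0,"grip":0},{"tx":-3,"ty":0,"tz":-2,"twist":0,"grip":0},{"tx":-2,"ty":0,"tz":-3,"twist":0,"grip":0},{"tx":-2,"ty":0,"tz":-2,"twist":0,"grip":0},{"tx":0,"ty":0,"tz":0,"twist":0,"grip":0}]' | sed -n '2p;4p'
python3 - <<'E'
from h import *
go([-.061,.02,.19])
b=np.load("b.npy");S=eyes.snapshot("scene");im=S["img"].astype(int)
m=((im[:,:,2]-im[:,:,0])>15)&(im[:,:,2]>60);m[:,:240]=0;m[:,380:]=0;m[:100]=0;m[300:]=0
best=[]
for t in np.arange(.8,1.61,.05):
    u=np.array([-np.cos(t),np.sin(t)]);n=np.array([np.sin(t),np.cos(t)])
    P=[[.055+a*u[0],y,.1105+a*u[1]] for a,y in((0,.112),(.143,.112),(.143,-.112),(0,-.112))]
    k=np.zeros(m.shape,np.uint8);cv2.fillPoly(k,[proj(S,box2w(b,P)).round().astype(int)],1);k=k>0
    best.append(((k&m).sum()/(k|m).sum(),round(t,2)))
print(sorted(best)[-4:],m.sum())
jr=(im[:,:,0]>110)&(im[:,:,1]<60)&(im[:,:,2]<60);jr[:240]=0;jr[:,:250]=0;jr[:,310:]=0;v,u=np.nonzero(jr);print("jar cap now",u.mean(),v.mean())
o=cv2.imread("pics/scene0.png")[:,:,::-1].astype(int);jr=(o[:,:,0]>110)&(o[:,:,1]<60)&(o[:,:,2]<60);jr[:240]=0;jr[:,:250]=0;jr[:,310:]=0;v,u=np.nonzero(jr);print("before",u.mean(),v.mean())
for n,(r,c) in dict(tin=(slice(250,300),slice(238,264)),mug=(slice(200,240),slice(369,395))).items(): print(n,"mean abs diff",np.abs(im[r,c]-o[r,c]).mean().round(1))
E
```

```text
tcp_pos: [0.6603, 0.0732, 0.2076]
ft_force: [-0.3, -0.4, -0.4]
tcp_pos: [0.5283, 0.0512, 0.2116]
ft_force: [0.1, -0.3, -0.1]
t 29.08 box tcp mm [-117.4   22.3  211.6] F box [ 0.  -0.3 -0.1] w -0.2 tilt z(box) [ 0.524 -0.033 -0.851]
shift cm [3.67 0.09 4.8 ] yaw tool x rel box 0.3 q [ 0.15 -0.18 -0.29  2.15 -0.05  0.61 -1.52]
[(np.float64(0.1434016198189614), np.float64(1.55)), (np.float64(0.15247964470762398), np.float64(1.5)), (np.float64(0.165374677002584), np.float64(1.45)), (np.float64(0.16693290734824281), np.float64(1.4))] 693
jar cap now 278.6695652173913 262.9130434782609
before 278.672268907563 262.5798319327731
tin mean abs diff 4.1
mug mean abs diff 4.1
```

```bash
python3 -m handwheel '[{"tx":-1,"ty":0,"tz":-2,"twist":0,"grip":0},{"tx":0,"ty":0,"tz":0,"twist":0,"grip":0},{"tx":0,"ty":0,"tz":0,"twist":0,"grip":0}]' | tail -3; python3 -c "
from rig import arm
print(arm.close_job())"
```

```text
ft_force: [0.9, -0.9, 0.0]
width: 0.0
grip_force: 0.0
the job is handed in; nothing more can be done
None
```

The job is handed in after about 29 s: bolt fully back, catch pushed to its stop, lid left standing open at about 1.3–1.4 rad (estimated from arm position and a rough image fit), jar, tin and mug unmoved in the images, and the peak force near the catch was about 17 N, under its 22 N limit.

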